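Find the loose mount bolt of a centrifuge drive and hold its locking cap open

TASK

The centrifuge drive on the service stand hangs on three mount bolts, one of which has worked loose. Tap the bolt heads from above, with the caps still shut, to find the loose one (it dips under the tap), then take the black handle of its yellow locking cap and lift the cap at least halfway to upright, so that a spanner could get at the bolt. Finish while holding that cap still and open - do not let go; leave the caps of the two tight bolts shut and do not disturb the tools and parts lying around.

Things in the scene. Friction and masses are not known exactly. Their poses are not given: they have to be found in the camera images.
- bolt_left (a point): centre of the top of the mount bolt at the robot's left: hexagon steel head, 24 mm across flats, top 148 mm above the bench. Fixed to the stand, so it does not dip with the bolt. Axes as the stand's. A yellow 4 mm cap plate, 46 mm wide in y, surrounds the head from x = -27 to +24 mm; its top is 9 mm below the head's top
- bolt_right (a point): the same for the mount bolt at the robot's right, 138 mm from the left one
- bolt_rear (a point): the same for the mount bolt farthest from the robot. The spindle (60 mm wide housing, top 32 mm above the bolt heads) stands amid the three bolts, 80 mm from each
- handle_left (a point): where the centre of the left cap's black handle block is when shut (fixed to the stand): 50 mm from the bolt's axis along x, 1 mm below its top; block 18 mm long in x, 14 thick in y, 24 tall, on a 14 mm wide arm, 23 mm of free air below. Pinch it along y from above; it can pivot between the fingers as the cap swings, so an upright tool need not tilt
- handle_right (a point): the same for the right cap's handle
- handle_rear (a point): the same for the rear cap's handle
- hinge_left (a point): centre of the left cap's hinge, axis along y: 27 mm from the bolt's axis on its -x side (towards the robot), 11 mm below the bolt's top. The handle swings up and back about it, towards the robot. A weak spring shuts the cap: 1 to 3 N at the handle lifts and holds it
- hinge_right (a point): the same for the right cap's hinge
- hinge_rear (a point): the same for the rear cap's hinge
- bolt_a (a joint): how far one of the three bolts is pushed down, m: 0 up, grows downwards. Which place it is at (left, right or rear) changes every time, as for b and c; bolt and cap of one letter belong together. All look alike. A tight bolt does not move; the loose one dips up to 5 mm under 1 to 4 N and springs back when released
- bolt_b (a joint): the same for another of the bolts
- bolt_c (a joint): the same for another of the bolts
- cap_a (a joint): opening angle, rad, of the cap on bolt a: 0 shut (flat), grows as the handle is lifted, 1.5 at the stop
- cap_b (a joint): the same for the cap on bolt b
- cap_c (a joint): the same for the cap on bolt c
- stand: service stand with the centrifuge drive: grey side plates and a deck 260 x 270 mm, 112 mm high, motor below, spindle in the middle; fixed to the bench. Origin on the bench under the spindle, z up, x away from the robot (turned up to 0.4 rad), y along the cap hinges; the deck spans x = -100 to +160, y = -135 to +135 mm
- buffer_mid (a point): centre of a spare black rubber buffer, 32 mm wide, 18 mm tall, lying on the far left corner of the deck; leave alone
- washer_mid (a point): centre of a spare steel washer, 30 mm wide, 6 mm thick, lying on the far right corner of the deck; leave alone
- spanner_grip (a point): handle of a steel spanner, 200 mm long, on the bench to the right of the stand; leave alone
- driver_grip (a point): handle of a screwdriver, 200 mm long, on the bench to the right of the stand; leave alone
- spray_mid (a point): middle of a white bottle, 60 mm wide, 170 mm tall, standing to the left of the stand; leave alone
- grease_tin_mid (a point): middle of a red jar, 70 mm wide, 50 mm tall, standing to the right of the stand; leave alone
- tube_mid (a point): middle of a tube with a yellow cap, 35 mm wide, 113 mm tall, standing to the left of the stand; leave alone

How it is judged:
By the outcome, as a careful person would: the job done as asked, in the order asked, and still so for the second after the job is handed in, while the arm keeps its last pose, push and grip.
It also fails if it takes over 48 s, if anything falls off the work surface, if the arm or the gripper's body presses on something with over 40 N, if the wrist force passes 120 N, or if a joint passes its speed limit or range.

ROBOT

A 6-joint arm with a two-finger parallel gripper is mounted at the origin on the work surface. World frame = base frame: x ahead of the robot, y to its left, z up, the work surface at z = 0. Lengths are in m, angles in rad, forces in N, time in s.
With the tool pointing down it reaches from about 0.425 to 0.95 m from the base axis. Payload 3.5 kg.
Tool frame: the origin (TCP) lies at the very end of the fingers, on their centre line; the grasp point (between the pads) lies 19 mm behind it; y points along the fingers, z is the direction in which the jaws open and shut, and the axes are right-handed (so a half turn about y gives the same grasp; the last joint's range is limited). The gripper opens to 85 mm and grips with 20 to 120 N. Pads are 22 mm wide; open, the fingers measure 114 mm over their backs; the gripper's body (76 mm by 85 mm) begins 54 mm behind the grasp point. The pads swing forward as they close: fully open they stand 13 mm farther back than shut.
Start: joints at [-1.321, 0.286, 1.577, -0, 1.279, -0.15], TCP at [0.263, -0.622, 0.231] pointing down, gripper open.
Joint ranges: [-2.77, 2.77], [-0.9, 2.22], [0.21, 2.48], [-1.53, 4.67], [0.24, 2.81], [-2.84, 2.84]. Speed limits (rad/s): [2.79, 2.79, 3.14, 3.14, 3.14, 3.14].

INTERFACE

Orientations are given as a unit quaternion [x, y, z, w].
In Python, from plant import bot gives the robot as it stands.
- The arm moves only by the tool drive_tool, never from a script. Its arguments are lists of equal length, an entry for each row: "travel": the shift along the world's x, y, z in m, a list of three; "angular": the turn, a rotation vector about the world's x, y, z in degrees, a list of three; "grip": the finger opening in m, from 0 to 0.0854. A call has exactly 10 rows; each row is the pose to reach, as a shift and turn from the pose commanded when the call began; what a row does not reach only later rows make up. A row lasts 1/12 s, in which the tool goes at most 41.7 mm and 7.16 degrees, less where a joint would pass 70% of its speed; a pose out of reach is approached as far as the arm can. A call with a gripper value outside its range is refused whole. The fingers move at their own pace and stop on an object; "newtons" is the grip in N (left out, the last holds). Time passes only in rows, so rows that repeat a pose let the fingers close, or fill a call up. It gives the time, the measured TCP pose, the force and the opening at its end, in the units of the state.
- bot.read_state(): the state, without advancing time (a new reading comes with each control period).
- bot.grab_frame(name): name is "scene" or "top" or "wrist"; returns (picture, depth): 400x640x3 uint8, red, green, blue; 400x640 float32, m along the optical axis (not along the pixel's ray), 0 where there is no reading.
- bot.calibration(name): a dict with "camera_matrix" (3x3 intrinsics, pixels), "R" (3x3) and "t" (3): a world point X has camera coordinates R X + t. Camera axes: x right, y down, z forward; pixel columns grow to the right and rows downward; lengths in m; the calibration is good to about 2 mm. The wrist camera is an equidistant fisheye: a pixel r from the principal point sees the ray r / f radians off the axis. A picture is of the moment at which its call begins: read the wrist's pose just before it. calibration takes no time and is no camera call; for the wrist camera it gives the pose at the moment of the call.
- bot.close_job(): hands the job in, once; it reports no verdict.
The state is a dict: "clock": time; "joint_pos": joint angles; "joint_velocities": joint speeds; "joint_efforts": joint torques, N m; "ee_pos": TCP position; "tcp_rot": TCP orientation; "wrist_force": force on the tool from outside, world axes, zero at the start; "ft_torque": the same for the moment, N m; "gripper_width": finger opening in m.
Only numpy, scipy, OpenCV 4.12 (cv2) and the standard library are available. Lean on these libraries where they do the work, as an engineer would, in place of code of your own. Each camera call takes 0.05 s, during which the arm holds its last target. There are 200 camera calls.

## Working session

There is one attempt and no reset: what is moved stays moved. The work goes in short steps, Python scripts to look and compute and a tool call to move; the robot and the scene stay as the last step left them, time stands still between calls to the robot, and variables do not carry over. Pictures are saved under pics/ and viewed, about 8 in all and at most 12, crops included, and the job is handed in when it is done.

Besides the shell and the picture viewer there is one more tool, called after ">>>" as name(argument=value, ...), one argument or row to a line, values as JSON. drive_tool: Moves the arm, as the interface text tells. Its arguments: {"type":"object","properties":{"travel":{"type":"array","items":{"type":"array","items":{"type":"number"}}},"angular":{"type":"array","items":{"type":"array","items":{"type":"number"}}},"grip":{"type":"array","items":{"type":"number"}},"newtons":{"type":"number"}},"required":["travel","angular","grip"]}

```bash
mkdir -p pics; python3 - <<'E'
from plant import bot
import cv2, numpy as np, pickle
s=bot.read_state(); print({k:np.round(v,3) for k,v in s.items()})
for n in ("top","scene"):
    p,d=bot.grab_frame(n); c=bot.calibration(n)
    cv2.imwrite(f"pics/{n}1.png",p[:,:,::-1]); np.savez(f"{n}1.npz",p=p,d=d,K=c["camera_matrix"],R=c["R"],t=c["t"])
    print(n,np.round(c["camera_matrix"],1).tolist(),np.round(c["R"],3).tolist(),np.round(c["t"],3))
E
```

```text
{'clock': np.float64(0.0), 'joint_pos': array([-1.321,  0.287,  1.578, -0.   ,  1.279, -0.15 ]), 'joint_velocities': array([ 0.001,  0.   ,  0.   , -0.001, -0.001,  0.   ]), 'joint_efforts': array([-1.0000e-03, -4.0599e+01, -2.9263e+01, -0.0000e+00,  6.0000e-03,
        0.0000e+00]), 'ee_pos': array([ 0.263, -0.621,  0.23 ]), 'tcp_rot': array([-0.14 ,  0.694, -0.692,  0.14 ]), 'wrist_force': array([ 0.936, -0.404,  0.221]), 'ft_torque': array([ 0.029, -0.024, -0.017]), 'gripper_width': np.float64(0.085)}
top [[456.0, 0.0, 321.3], [0.0, 456.0, 198.4], [0.0, 0.0, 1.0]] [[-0.028, -1.0, 0.004], [-0.99, 0.028, -0.14], [0.14, -0.008, -0.99]] [-0.028  0.531  1.26 ]
scene [[432.9, 0.0, 324.2], [0.0, 432.9, 201.2], [0.0, 0.0, 1.0]] [[-0.741, 0.672, 0.013], [0.575, 0.644, -0.506], [-0.348, -0.367, -0.863]] [ 0.441 -0.203  1.345]
```

View pics/top1.png

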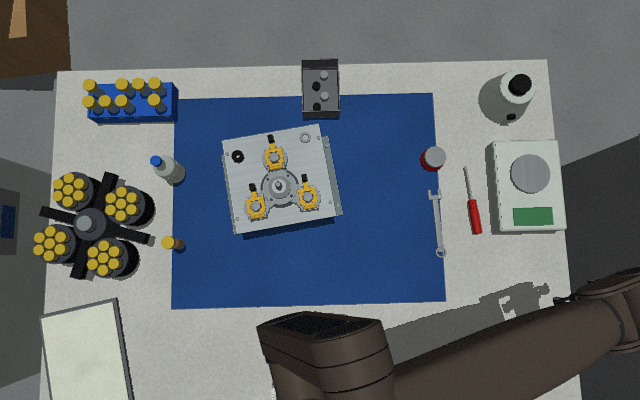

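View pics/scene1.png

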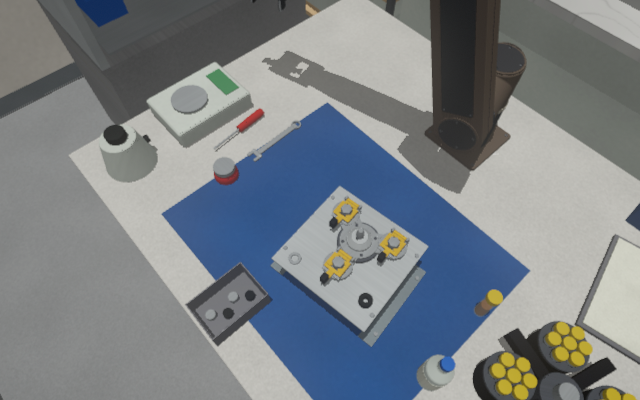

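The top view shows the stand at about (281,185) px, its caps at (257,204), (307,196) and (274,157), and the black handles just above each in the image. The scene view shows the same three caps. Next I'll measure the bolts from yellow masks in both views.

```bash
cat > h.py <<'E'
import numpy as np, cv2
def ray(f,uv,z):
    uv=np.atleast_2d(uv).astype(float)
    d=np.c_[uv,np.ones(len(uv))]@np.linalg.inv(f["K"]).T@f["R"]; c=-f["R"].T@f["t"]
    return c+d*((z-c[2])/d[:,2])[:,None]
L=np.array([[-.04,.0693],[-.04,-.0693],[.08,0]])  # left,right,rear bolts
def fit(P,Q):  # rigid 2D Q=R P+t
    a,b=P-P.mean(0),Q-Q.mean(0); th=np.arctan2((a[:,0]*b[:,1]-a[:,1]*b[:,0]).sum(),(a*b).sum())
    R=np.array([[np.cos(th),-np.sin(th)],[np.sin(th),np.cos(th)]]); t=Q.mean(0)-R@P.mean(0)
    return th,t,Q-(P@R.T+t)
E
python3 - <<'E'
from h import *
for n,box in(("top",(210,350,120,240)),("scene",(270,430,180,345))):
    f=np.load(n+"1.npz"); p=f["p"]; hsv=cv2.cvtColor(p,cv2.COLOR_RGB2HSV)
    m=cv2.inRange(hsv,(15,120,90),(35,255,255)); z=np.zeros_like(m); u0,u1,v0,v1=box; z[v0:v1,u0:u1]=m[v0:v1,u0:u1]
    z=cv2.morphologyEx(z,cv2.MORPH_CLOSE,np.ones((5,5)))
    cs=sorted(cv2.findContours(z,cv2.RETR_EXTERNAL,2)[0],key=cv2.contourArea)[-3:]
    W=[]
    for c in cs:
        hull=cv2.convexHull(c);M=cv2.moments(hull);uv=[M["m10"]/M["m00"],M["m01"]/M["m00"]]
        w=ray(f,uv,.139)[0]; r=cv2.minAreaRect(ray(f,c[:,0],.139)[:,:2].astype(np.float32))
        u,v=np.round(uv).astype(int)
        # depth point
        X=(np.linalg.inv(f["K"])@[u,v,1]*f["d"][v,u]-f["t"])@f["R"]
        print(n,np.round(uv,1),np.round(w,4),np.round(r[1],4),round(r[2],1),"depth",np.round(X,4)); W.append(w[:2])
    W=np.array(W); i=np.argsort(W[:,0]); rear=W[i[-1]]; a=W[i[:2]]; a=a[np.argsort(-a[:,1])]
    Q=np.r_[a,[rear]]; th,t,res=fit(L+[-.0015,0],Q); print(n,"th",th,"t",t,"res",np.round(res,4).tolist(),"LR",np.linalg.norm(Q[0]-Q[1]))
    R=np.array([[np.cos(th),-np.sin(th)],[np.sin(th),np.cos(th)]])
    print("bolts",np.round(L@R.T+t,4).tolist(),"handles",np.round((L+[.05,0])@R.T+t,4).tolist())
    s=p[v0:v1,u0:u1,::-1]; cv2.imwrite(f"pics/{n}c.png",cv2.resize(s,None,fx=3.6,fy=3.6,interpolation=2))
E
python3 -c "
import cv2,numpy as np
a=cv2.imread('pics/topc.png');b=cv2.imread('pics/scenec.png')
b=cv2.resize(b,(int(b.shape[1]*a.shape[0]/b.shape[0]),a.shape[0]));c=np.hstack([a,b]);s=790/c.shape[1];cv2.imwrite('pics/both.png',cv2.resize(c,None,fx=s,fy=s))"
```

```text
top [273.7 156.5] [0.631  0.0813 0.139 ] [0.0712 0.0462] 8.3 depth [0.6285 0.0802 0.144 ]
top [307.2 195.7] [ 0.5234 -0.0048  0.139 ] [0.0718 0.0462] 9.6 depth [ 0.5214 -0.0046  0.1476]
top [255.4 205.2] [0.5023 0.131  0.139 ] [0.0721 0.0466] 8.7 depth [0.5018 0.131  0.1462]
top th 0.15369308584862315 t [0.55373129 0.06937516] res [[0.0002, -0.0005], [0.0001, 0.0006], [-0.0003, -0.0001]] LR 0.13744104211071387
bolts [[0.5036, 0.1317], [0.5248, -0.0052], [0.6328, 0.0816]] handles [[0.553, 0.1394], [0.5742, 0.0024], [0.6822, 0.0893]]
scene [345.7 210.5] [ 0.5219 -0.006   0.139 ] [0.0682 0.0464] 9.7 depth [ 0.5248 -0.0027  0.1492]
scene [392.9 243.4] [0.5007 0.1301 0.139 ] [0.0679 0.0458] 8.4 depth [0.5041 0.1317 0.1487]
scene [337.3 263.5] [0.6306 0.0804 0.139 ] [0.0695 0.0461] 8.3 depth [0.6325 0.0811 0.1464]
scene th 0.15386100624833726 t [0.552533   0.06836752] res [[-0.0002, -0.0004], [-0.0002, 0.0004], [0.0005, -0.0]] LR 0.13775191254154615
bolts [[0.5024, 0.1307], [0.5236, -0.0062], [0.6316, 0.0806]] handles [[0.5518, 0.1384], [0.573, 0.0014], [0.681, 0.0883]]
```

View pics/both.png

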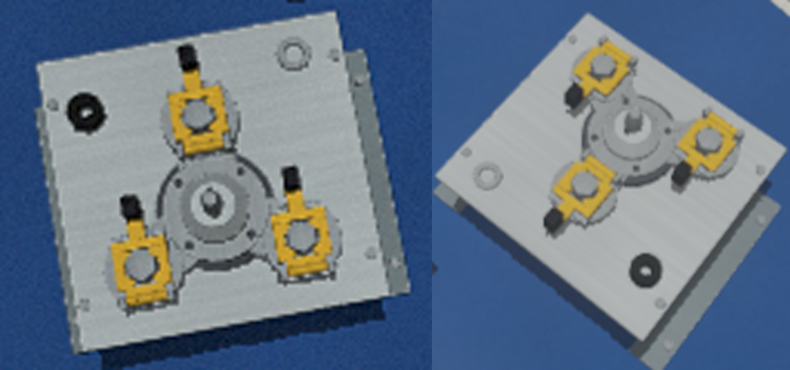

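The crop shows grey hex heads inside the yellow plates and black handles on arms pointing away from the robot. The hull centroids include the arm, so they are biased along x. I'll measure the heads and handles directly.

```bash
python3 - <<'E'
from h import *
B0=np.array([[.503,.131],[.524,-.0055],[.632,.081]]); th0=.154; e=np.array([np.cos(th0),np.sin(th0)])
for n in("top","scene"):
    f=np.load(n+"1.npz"); hsv=cv2.cvtColor(f["p"],cv2.COLOR_RGB2HSV)
    yel=cv2.inRange(hsv,(15,100,60),(35,255,255))>0; blk=(hsv[...,2]<60)
    v,u=np.mgrid[:400,:640]; uv=np.c_[u.ravel(),v.ravel()]
    h=ray(f,uv,.148)[:,:2]; k=ray(f,uv,.159)[:,:2]
    d=f["d"].ravel(); X=(np.c_[uv,np.ones(len(uv))]@np.linalg.inv(f["K"]).T*d[:,None]-f["t"])@f["R"]
    Q=[];H=[]
    for b in B0:
        s=(~yel&~blk).ravel()&(np.linalg.norm(h-b+.005*e,axis=1)<.021)
        im=s.reshape(400,640).astype(np.uint8); nl,lab,st,cen=cv2.connectedComponentsWithStats(im,connectivity=4)
        # component nearest centre
        q=ray(f,cen[1:],.148)[:,:2]; i=np.argmax(st[1:,4]); Q.append(q[i])
        hb=b+.045*e; s2=blk.ravel()&(np.linalg.norm(k-hb,axis=1)<.022); H.append(k[s2].mean(0))
        area=st[1+i,4]; print(n,"head",np.round(q[i],4),area,"handle",np.round(H[-1],4),s2.sum(),"zmed handle",np.round(np.median(X[s2],0),4),np.round(((H[-1]-q[i])@e),4))
    for nm,P,Z in(("bolt",L,Q),("handle",L+[.05,0],H)):
        th,t,r=fit(P,np.array(Z)); print(nm,round(th,4),np.round(t,4),np.round(r,4).tolist())
E
```

```text
top head [0.4992 0.1302] 99 handle [0.5469 0.1367] 40 zmed handle [0.5474 0.137  0.1575] 0.0482
top head [ 0.5203 -0.0057] 99 handle [0.5679 0.0022] 35 zmed handle [0.567  0.0019 0.1587] 0.0482
top head [0.6287 0.0807] 85 handle [0.6749 0.0878] 38 zmed handle [0.6746 0.0884 0.1578] 0.0467
bolt 0.1542 [0.5494 0.0684] [[-0.0001, -0.0006], [-0.0002, 0.0005], [0.0003, 0.0]]
handle 0.1548 [0.5472 0.0679] [[0.0006, -0.0012], [0.0002, 0.0013], [-0.0007, -0.0001]]
scene head [0.5023 0.1309] 119 handle [0.554  0.1395] 47 zmed handle [0.5531 0.139  0.1574] 0.0524
scene head [ 0.5233 -0.0045] 108 handle [0.5746 0.0048] 51 zmed handle [0.5742 0.003  0.1577] 0.0521
scene head [0.6305 0.0812] 128 handle [0.6824 0.0918] 32 zmed handle [0.6834 0.0926 0.1567] 0.0529
bolt 0.153 [0.552  0.0692] [[0.0003, -0.0007], [0.0002, 0.0009], [-0.0006, -0.0002]]
handle 0.1585 [0.5543 0.0708] [[0.0008, -0.0013], [-0.0005, 0.0009], [-0.0003, 0.0005]]
```

```bash
python3 - <<'E'
from plant import bot
import numpy as np
from scipy.spatial.transform import Rotation as R
s=bot.read_state(); M=R.from_quat(s["tcp_rot"]).as_matrix(); print(np.round(M,3), s["ee_pos"])
y=np.degrees(np.arctan2(M[1,2],M[0,2])); print("z-axis yaw",y,"want",90+8.85,"or",-90+8.85)
E
```

```text
[[-0.921 -0.001  0.389]
 [-0.389  0.002 -0.921]
 [-0.    -1.    -0.002]] [ 0.26260121 -0.62115619  0.23003657]
z-axis yaw -67.09511451407134 want 98.85 or -81.15
```

>>> drive_tool(
  travel=[
    [0.26,0.616,0.0],
    [0.26,0.616,0.0],
    [0.26,0.616,0.0],
    [0.26,0.616,0.0],
    [0.26,0.616,0.0],
    [0.26,0.616,0.0],
    [0.26,0.616,0.0],
    [0.26,0.616,0.0],
    [0.26,0.616,0.0],
    [0.26,0.616,0.0],
  ],
  angular=[
    [0,0,-14],
    [0,0,-14],
    [0,0,-14],
    [0,0,-14],
    [0,0,-14],
    [0,0,-14],
    [0,0,-14],
    [0,0,-14],
    [0,0,-14],
    [0,0,-14],
  ],
  grip=[0,0,0,0,0,0,0,0,0,0],
  newtons=40,
)

```text
clock: 0.93
ee_pos: [0.4249, -0.2357, 0.231]
tcp_rot: [-0.055, 0.705, -0.705, 0.055]
wrist_force: [0.1, -0.2, -0.3]
gripper_width: 0.0001
```

>>> drive_tool(
  travel=[
    [0.097,0.23,-0.01],
    [0.097,0.23,-0.01],
    [0.097,0.23,-0.01],
    [0.097,0.23,-0.01],
    [0.097,0.23,-0.01],
    [0.097,0.23,-0.01],
    [0.097,0.23,-0.03],
    [0.097,0.23,-0.05],
    [0.097,0.23,-0.06],
    [0.097,0.23,-0.06],
  ],
  angular=[
    [0,0,0],
    [0,0,0],
    [0,0,0],
    [0,0,0],
    [0,0,0],
    [0,0,0],
    [0,0,0],
    [0,0,0],
    [0,0,0],
    [0,0,0],
  ],
  grip=[0,0,0,0,0,0,0,0,0,0],
)

```text
clock: 1.77
ee_pos: [0.5195, -0.0073, 0.1678]
tcp_rot: [-0.057, 0.706, -0.704, 0.053]
wrist_force: [-0.6, 0.7, -0.3]
gripper_width: -0.0003
```

```bash
python3 - <<'E'
from plant import bot
import cv2,numpy as np
from scipy.spatial.transform import Rotation as R
s=bot.read_state(); M=R.from_quat(s["tcp_rot"]).as_matrix()
print(s["ee_pos"],np.degrees(np.arctan2(M[1,2],M[0,2])),np.round(M[:,1],3),s["wrist_force"],s["joint_pos"])
p,d=bot.grab_frame("wrist"); q,d=bot.grab_frame("scene")
q=cv2.resize(q[160:360,230:450],(440,400),interpolation=2)
cv2.imwrite("pics/w1.png",cv2.resize(np.hstack([p,q])[:,:,::-1],None,fx=.74,fy=.74))
E
```

```text
[ 0.51951791 -0.00725621  0.16783913] -81.07606359851674 [-0.007  0.001 -1.   ] [-0.56591714  0.68677806 -0.33787164] [-2.09384688e-01  9.25197790e-03  2.00874472e+00 -5.20677171e-05
  1.13046310e+00  1.20567418e+00]
```

View pics/w1.png

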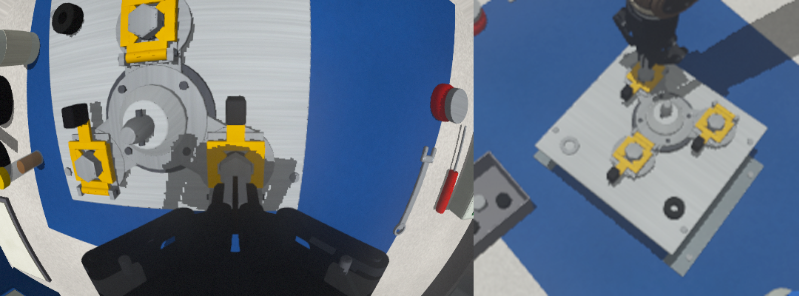

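The wrist view (left) shows the closed fingers directly over the right bolt head, around (235,190) px. The scene view on the right agrees. I'll tap gently.

>>> drive_tool(
  travel=[
    [0.002,0.001,-0.01],
    [0.002,0.001,-0.014],
    [0.002,0.001,-0.016],
    [0.002,0.001,-0.018],
    [0.002,0.001,-0.019],
    [0.002,0.001,-0.02],
    [0.002,0.001,-0.021],
    [0.002,0.001,-0.022],
    [0.002,0.001,-0.022],
    [0.002,0.001,-0.022],
  ],
  angular=[
    [0,0,0],
    [0,0,0],
    [0,0,0],
    [0,0,0],
    [0,0,0],
    [0,0,0],
    [0,0,0],
    [0,0,0],
    [0,0,0],
    [0,0,0],
  ],
  grip=[0,0,0,0,0,0,0,0,0,0],
)

```text
clock: 2.7
ee_pos: [0.5238, -0.0068, 0.1494]
tcp_rot: [0.055, -0.705, 0.705, -0.055]
wrist_force: [-0.1, -0.4, -0.0]
gripper_width: 0.0002
```

>>> drive_tool(
  travel=[
    [0,0,-0.001],
    [0,0,-0.0015],
    [0,0,-0.002],
    [0,0,-0.0025],
    [0,0,-0.003],
    [0,0,-0.0035],
    [0,0,-0.004],
    [0,0,-0.0045],
    [0,0,-0.0045],
    [0,0,-0.0045],
  ],
  angular=[
    [0,0,0],
    [0,0,0],
    [0,0,0],
    [0,0,0],
    [0,0,0],
    [0,0,0],
    [0,0,0],
    [0,0,0],
    [0,0,0],
    [0,0,0],
  ],
  grip=[0,0,0,0,0,0,0,0,0,0],
)

```text
clock: 3.53
ee_pos: [0.5239, -0.0069, 0.145]
tcp_rot: [0.055, -0.705, 0.705, -0.055]
wrist_force: [-0.4, 0.5, 2.6]
gripper_width: -0.0001
```

>>> drive_tool(
  travel=[
    [0,0,-0.0005],
    [0,0,-0.001],
    [0,0,-0.001],
    [0,0,-0.001],
    [0,0,-0.001],
    [0,0,-0.001],
    [0,0,-0.001],
    [0,0,-0.001],
    [0,0,-0.001],
    [0,0,-0.001],
  ],
  angular=[
    [0,0,0],
    [0,0,0],
    [0,0,0],
    [0,0,0],
    [0,0,0],
    [0,0,0],
    [0,0,0],
    [0,0,0],
    [0,0,0],
    [0,0,0],
  ],
  grip=[0,0,0,0,0,0,0,0,0,0],
)

```text
clock: 4.37
ee_pos: [0.5239, -0.0069, 0.1439]
tcp_rot: [0.055, -0.705, 0.705, -0.055]
wrist_force: [-0.7, -0.2, 3.7]
gripper_width: -0.0001
```

The right bolt gave 3.7 N at 4 mm depth, about 1 N/mm, so it looks compliant. I'll tap the other two for contrast.

>>> drive_tool(
  travel=[
    [0,0,0.04],
    [0,0,0.07],
    [-0.006,0.035,0.07],
    [-0.012,0.07,0.07],
    [-0.018,0.105,0.07],
    [-0.0235,0.138,0.065],
    [-0.0235,0.138,0.035],
    [-0.0235,0.138,0.015],
    [-0.0235,0.138,0.008],
    [-0.0235,0.138,0.006],
  ],
  angular=[
    [0,0,0],
    [0,0,0],
    [0,0,0],
    [0,0,0],
    [0,0,0],
    [0,0,0],
    [0,0,0],
    [0,0,0],
    [0,0,0],
    [0,0,0],
  ],
  grip=[0,0,0,0,0,0,0,0,0,0],
)

```text
clock: 5.2
ee_pos: [0.4989, 0.1313, 0.1483]
tcp_rot: [-0.057, 0.705, -0.705, 0.054]
wrist_force: [-0.1, 0.9, 0.6]
gripper_width: 0.0003
```

>>> drive_tool(
  travel=[
    [0,0,-0.0005],
    [0,0,-0.001],
    [0,0,-0.0015],
    [0,0,-0.002],
    [0,0,-0.0025],
    [0,0,-0.003],
    [0,0,-0.0035],
    [0,0,-0.0035],
    [0,0,-0.0035],
    [0,0,-0.0035],
  ],
  angular=[
    [0,0,0],
    [0,0,0],
    [0,0,0],
    [0,0,0],
    [0,0,0],
    [0,0,0],
    [0,0,0],
    [0,0,0],
    [0,0,0],
    [0,0,0],
  ],
  grip=[0,0,0,0,0,0,0,0,0,0],
)

```text
clock: 6.03
ee_pos: [0.5008, 0.1309, 0.1481]
tcp_rot: [0.055, -0.705, 0.705, -0.055]
wrist_force: [-2.5, -0.8, 6.6]
gripper_width: 0.0002
```

The left bolt is tight: stopped at 148.1 mm with 6.6 N. Rear next.

>>> drive_tool(
  travel=[
    [0,0,0.04],
    [0,0,0.07],
    [0.032,-0.012,0.07],
    [0.065,-0.025,0.07],
    [0.098,-0.038,0.07],
    [0.129,-0.05,0.065],
    [0.129,-0.05,0.035],
    [0.129,-0.05,0.012],
    [0.129,-0.05,0.005],
    [0.129,-0.05,0.0035],
  ],
  angular=[
    [0,0,0],
    [0,0,0],
    [0,0,0],
    [0,0,0],
    [0,0,0],
    [0,0,0],
    [0,0,0],
    [0,0,0],
    [0,0,0],
    [0,0,0],
  ],
  grip=[0,0,0,0,0,0,0,0,0,0],
)

```text
clock: 6.87
ee_pos: [0.6286, 0.0809, 0.1486]
tcp_rot: [-0.056, 0.705, -0.705, 0.054]
wrist_force: [0.9, 0.4, 0.6]
gripper_width: -0.0
```

>>> drive_tool(
  travel=[
    [0,0,-0.0005],
    [0,0,-0.001],
    [0,0,-0.0015],
    [0,0,-0.002],
    [0,0,-0.0025],
    [0,0,-0.003],
    [0,0,-0.0035],
    [0,0,-0.0035],
    [0,0,-0.0035],
    [0,0,-0.0035],
  ],
  angular=[
    [0,0,0],
    [0,0,0],
    [0,0,0],
    [0,0,0],
    [0,0,0],
    [0,0,0],
    [0,0,0],
    [0,0,0],
    [0,0,0],
    [0,0,0],
  ],
  grip=[0,0,0,0,0,0,0,0,0,0],
)

```text
clock: 7.7
ee_pos: [0.6295, 0.0813, 0.148]
tcp_rot: [0.055, -0.705, 0.705, -0.055]
wrist_force: [-3.5, 1.0, 5.0]
gripper_width: 0.0003
```

Rear is tight too (148.0 mm, 5 N), so the right bolt is the loose one. I'll go above its handle with the fingers part-open.

>>> drive_tool(
  travel=[
    [0,0,0.04],
    [0,0,0.07],
    [-0.02,-0.026,0.07],
    [-0.04,-0.052,0.07],
    [-0.058,-0.079,0.07],
    [-0.058,-0.079,0.055],
    [-0.058,-0.079,0.045],
    [-0.058,-0.079,0.045],
    [-0.058,-0.079,0.045],
    [-0.058,-0.079,0.045],
  ],
  angular=[
    [0,0,0],
    [0,0,0],
    [0,0,0],
    [0,0,0],
    [0,0,0],
    [0,0,0],
    [0,0,0],
    [0,0,0],
    [0,0,0],
    [0,0,0],
  ],
  grip=[0,0,0.032,0.032,0.032,0.032,0.032,0.032,0.032,0.032],
)

```text
clock: 8.53
ee_pos: [0.5718, 0.0027, 0.1914]
tcp_rot: [-0.055, 0.705, -0.705, 0.055]
wrist_force: [0.8, -0.2, 0.0]
gripper_width: 0.0323
```

```bash
python3 - <<'E'
from plant import bot
import cv2,numpy as np
s=bot.read_state(); print(s["ee_pos"],s["gripper_width"])
p,d=bot.grab_frame("wrist"); q,d=bot.grab_frame("scene")
q=cv2.resize(q[160:360,230:450],(440,400),interpolation=2)
cv2.imwrite("pics/w2.png",cv2.resize(np.hstack([p,q])[:,:,::-1],None,fx=.74,fy=.74))
E
```

```text
[0.57175606 0.00272418 0.19142785] 0.03234082329832381
```

View pics/w2.png

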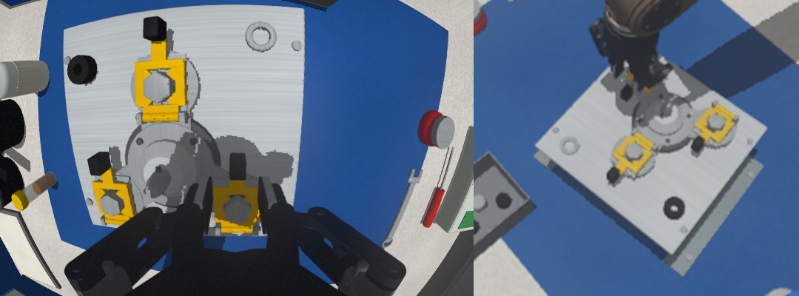

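The handle at about (237,162) px is centred between the fingertips at (207,·) and (268,·). I'll descend and grip.

>>> drive_tool(
  travel=[
    [0,0,-0.025],
    [0,0,-0.04],
    [0,0,-0.05],
    [0,0,-0.055],
    [0,0,-0.059],
    [0,0,-0.059],
    [0,0,-0.059],
    [0,0,-0.059],
    [0,0,-0.059],
    [0,0,-0.059],
  ],
  angular=[
    [0,0,0],
    [0,0,0],
    [0,0,0],
    [0,0,0],
    [0,0,0],
    [0,0,0],
    [0,0,0],
    [0,0,0],
    [0,0,0],
    [0,0,0],
  ],
  grip=[0.032,0.032,0.032,0.032,0.032,0.032,0.01,0.01,0.01,0.01],
  newtons=30,
)

```text
clock: 9.47
ee_pos: [0.5722, 0.0008, 0.1335]
tcp_rot: [0.054, -0.704, 0.706, -0.056]
wrist_force: [1.5, -4.7, -0.3]
gripper_width: 0.0133
```

>>> drive_tool(
  travel=[
    [0,-0.001,0.0045],
    [-0.002,-0.001,0.009],
    [-0.003,-0.0015,0.0135],
    [-0.0045,-0.002,0.018],
    [-0.0065,-0.002,0.0225],
    [-0.0085,-0.0025,0.0265],
    [-0.0105,-0.003,0.0305],
    [-0.013,-0.003,0.0345],
    [-0.016,-0.0035,0.038],
    [-0.019,-0.004,0.0415],
  ],
  angular=[
    [0,0,0],
    [0,0,0],
    [0,0,0],
    [0,0,0],
    [0,0,0],
    [0,0,0],
    [0,0,0],
    [0,0,0],
    [0,0,0],
    [0,0,0],
  ],
  grip=[0.01,0.01,0.01,0.01,0.01,0.01,0.01,0.01,0.01,0.01],
)

```text
clock: 10.3
ee_pos: [0.5518, -0.0023, 0.1738]
tcp_rot: [0.055, -0.705, 0.705, -0.055]
wrist_force: [1.5, -5.3, -7.2]
gripper_width: 0.0134
```

>>> drive_tool(
  travel=[
    [-0.003,-0.0005,0.0035],
    [-0.0065,-0.001,0.0065],
    [-0.01,-0.002,0.0095],
    [-0.0135,-0.0025,0.012],
    [-0.0175,-0.003,0.0145],
    [-0.0215,-0.0035,0.017],
    [-0.0255,-0.0045,0.019],
    [-0.03,-0.005,0.0205],
    [-0.035,-0.006,0.0225],
    [-0.035,-0.006,0.0225],
  ],
  angular=[
    [0,0,0],
    [0,0,0],
    [0,0,0],
    [0,0,0],
    [0,0,0],
    [0,0,0],
    [0,0,0],
    [0,0,0],
    [0,0,0],
    [0,0,0],
  ],
  grip=[0.01,0.01,0.01,0.01,0.01,0.01,0.01,0.01,0.01,0.01],
)

```text
clock: 11.13
ee_pos: [0.5171, -0.0078, 0.1971]
tcp_rot: [-0.054, 0.705, -0.705, 0.055]
wrist_force: [2.6, -2.5, -4.9]
gripper_width: 0.0132
```

>>> drive_tool(
  travel=[
    [0,0,0],
    [0,0,0],
    [0,0,0],
    [0,0,0],
    [0,0,0],
    [0,0,0],
    [0,0,0],
    [0,0,0],
    [0,0,0],
    [0,0,0],
  ],
  angular=[
    [0,0,0],
    [0,0,0],
    [0,0,0],
    [0,0,0],
    [0,0,0],
    [0,0,0],
    [0,0,0],
    [0,0,0],
    [0,0,0],
    [0,0,0],
  ],
  grip=[0.01,0.01,0.01,0.01,0.01,0.01,0.01,0.01,0.01,0.01],
)

```text
clock: 11.97
ee_pos: [0.5177, -0.0077, 0.1969]
tcp_rot: [-0.055, 0.705, -0.705, 0.055]
wrist_force: [2.5, -0.8, 1.6]
gripper_width: 0.0134
```

```bash
python3 - <<'E'
from plant import bot
import cv2,numpy as np
s=bot.read_state(); print(s["ee_pos"],s["gripper_width"],s["wrist_force"],s["clock"])
p,d=bot.grab_frame("wrist"); q,d=bot.grab_frame("scene")
q=cv2.resize(q[160:360,230:450],(440,400),interpolation=2)
cv2.imwrite("pics/w3.png",cv2.resize(np.hstack([p,q])[:,:,::-1],None,fx=.74,fy=.74))
E
```

```text
[ 0.51765388 -0.00774009  0.1968841 ] 0.013430437490597427 [ 2.49800196 -0.78599485  1.60239492] 11.9667
```

View pics/w3.png

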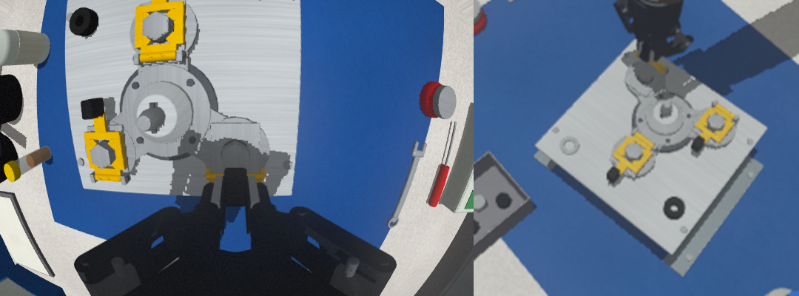

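The right bolt at about (237,140) px is now exposed. Its cap stands edge-on at (237,176) with the handle in the fingers. The left and rear caps are shut, and the visible parts have not moved. Handing in.

```bash
python3 -c "
from plant import bot
print(bot.close_job())"
```

```text
the job is handed in; nothing more can be done
None
```

The loose bolt is the right one; its cap is open and held by the gripper, and the job is handed in.

- **Finding the loose bolt:** I tapped all three heads with the caps shut. The right bolt gave way to about 4 mm down under 3.7 N. The left and rear bolts both stopped the tool at 148 mm, under 6.6 N and 5.0 N.
- **Opening the cap:** I pinched the right cap's handle and swung it up. From the tool's position I work out an opening of about 1.1 rad; I did not measure the angle in an image.
- **Last checks at 12 s:**
  - The finger opening is 13.4 mm, slightly under the handle's stated 14 mm, and it was the same a second earlier.
  - The arm is still and the wrist force is about 3 N.
  - The last picture shows the right bolt exposed and the left and rear caps shut. The parts in view have not moved.
- **Disagreements:**
  - The first bolt positions from the yellow outlines were about 3 mm off, because the outlines included the cap arms. I measured the heads directly instead; the two cameras then differed by about 3 mm, and I used their average.
  - The fingers gripped slightly off centre in y, giving about 5 N sideways. That eased to under 1 N by the end.

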